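# Sort two chisel fittings through a diverter chute

## Robot

A 6-joint arm with a two-finger parallel gripper is mounted at the origin on the work surface. World frame = base frame: x ahead of the robot, y to its left, z up, the work surface at z = 0. Lengths are in mm, angles in rad, forces in N, time in s.
With the tool pointing down it reaches from about 375 to 750 mm from the base axis. Payload 9 kg.
Tool frame: the origin (TCP) lies on the centre line of the jaws, within the pads' length; the fingertips stand env.tip_extent ahead of it and the grasp point (between the pads) lies 3 mm ahead of it (env.tip_extent is the distance from the TCP to the fingertips, in mm); z points along the fingers, y is the line along which they close (so a half turn about z gives the same grasp; the last joint's range is limited). The gripper opens to 85 mm and grips with 20 to 120 N. Pads are 22 mm wide; open, the fingers measure 114 mm over their backs; the gripper's body (76 mm by 85 mm) begins 54 mm behind the grasp point. The pads swing forward as they close: fully open they stand 13 mm farther back than shut.
Start: joints at [-1.483, 0.104, 0.097, 1.564, 0, 1.353], TCP at [180.643, -572.193, 225.931] pointing down, gripper open.
Joint ranges: [-2.99, 2.99], [-0.84, 1.86], [-1.1, 1.16], [-1.84, 2.11], [-1.51, 1.56], [-3.14, 3.14]. Speed limits (rad/s): [2.22, 2.22, 2.57, 3.14, 3.14, 3.14].

## Interface

Orientations are given as a rotation vector (axis times angle).
In Python, from plant import sensors, optics, env, models gives the robot as it stands.
- The arm moves only by the tool move_arm, never from a script. Its argument "motion" is a list of rows, each a list of 6 numbers: the shift along the tool's x, y, z in cm, then the turn, a rotation vector about the tool's x, y, z in degrees. In form: [[dx, dy, dz, rx, ry, rz], ...]. A call has 1 to 8 rows; each row shifts and turns the commanded pose from where the row before left it, along the tool's axes as they then stand; what a row does not reach is not made up. A row lasts 1/12 s, in which the tool goes at most 41.7 mm and 7.16 degrees, less where a joint would pass 70% of its speed; a pose out of reach is approached as far as the arm can. A call is refused whole if a number of a shift passes 4.17 or a number of a turn 7.16, either way. A call with a gripper value outside its range is refused whole. "claw" is the finger opening in cm, from 0 to 8.54, set as the call begins (left out, the last holds). The fingers move at their own pace and stop on an object; "newtons" is the grip in N (left out, the last holds). Time passes only in rows, so rows that do not move let the fingers close. It gives the time, the measured TCP pose, the force, the opening and the grip force at its end, in the units of the state.
- sensors.observe(): the state, without advancing time (a new reading comes with each control period).
- optics.grab_frame(name): name is "scene" or "side" or "wrist"; returns a dict with "color" (400x640x3 uint8, red, green, blue), "depth" (400x640 float32, mm along the optical axis (not along the pixel's ray), 0 where there is no reading), "camera_matrix" (3x3 intrinsics, pixels), "rvec" (rotation vector, rad) and "tvec" (3), from world to camera coordinates, as OpenCV has them; the wrist camera has in their place "tool_from_camera" (4x4, takes a point from camera to tool coordinates, whose origin is the TCP and whose axes are the flange's). Camera axes: x right, y down, z forward; pixel columns grow to the right and rows downward; lengths in mm; the calibration is good to about 2 mm. A picture is of the moment at which its call begins: read the wrist's pose just before it.
- env.job_done(): hands the job in; it is judged then, once.
Trained networks look in a picture, given as the dict that the camera call returned (one of the last four; its "shot" number tells which), for a name from the list of things; names that differ only in an ending like _2 or _b are one class to them, and where a whole thing is asked for, a point or a joint stands for the part that bears it (a point fixed in the world has none). Each returns a list of dicts, best first, with "conf" (0 to 1); they miss things now and then, are a little off and sometimes report something else, mostly with a low value. They report only what shows in the picture. A call takes as long as a camera call.
- models.boxes_of(picture, label): "point" ([x, y, z] in mm, in world coordinates, good to about 4 mm: the middle of the surface that is visible of it).
- models.regions_of(picture, label): "region" (400x640 bool, what is visible of it).
- models.place_of(picture, label): "point" ([x, y, z] in mm, in world coordinates, good to about 4 mm: a listed point, or the origin of a listed thing).
The state is a dict: "clock": time; "joint_pos": joint angles; "dq": joint speeds; "joint_efforts": joint torques, N m; "position": TCP position; "ee_rot": TCP orientation; "contact_force": force on the tool from outside, world axes, zero at the start; "ft_torque": the same for the moment, N m; "opening": finger opening in mm; "gripper_force": force on a finger pad.
Only numpy, scipy, OpenCV 4.12 (cv2) and the standard library are available. Lean on these libraries where they do the work, as an engineer would, in place of code of your own. Each camera call takes 0.05 s, during which the arm holds its last target. There are 200 camera calls.

## Task

Two loose steel chisel fittings stand on the bench: a tall narrow ferrule and a low wide hoop. Send them down the sorting chute, the ferrule first and then the hoop: before dropping each one in at the open top, push the lever fully over so that it runs down to the tray whose ledge carries a sample of the same fitting (parts run to the side the lever leans away from). Leave the other things on the bench where they are.

Things in the scene. Friction and masses are not known exactly. Their poses are not given: they have to be found in the camera images.
- sorter: Sorting chute, fixed: plywood box, clear plate on the far side, open at the top, rim 245 high, 100 deep (x), 124 wide (y). Origin: centre of its foot; +x away from the robot at yaw 0, +y its left. The flap's shaft runs along x at y 0, 155 above the bench; below it steep ramps lead to an outlet on the +y and one on the -y side, each over a tray whose centre is 135 to that side.
- mouth (a point): Centre of the open top of the chute, at rim height (245). The clear opening is 90 (x) by 112 (y), walls 5 to 6 thick. Axes as the sorter's.
- flap (a joint): Angle (rad) of the diverter flap and its lever, one rigid piece: 0 upright, stops at +-0.52. Positive: lever and flap lean to the sorter's -y side and shut it, so parts run to the +y tray; negative: lean to +y, parts run to -y. Parts run to the side the lever leans AWAY from. Stays where left; about 1 N at the tip moves it. Starts near the middle.
- lever_tip (a point): Centre of the wooden ball (22 across) ending the lever, a round steel bar 10 thick rising from the shaft, 75 to the sorter's -x side of its middle, 25 clear of the front plate. It is 140 from the shaft axis: 295 above the bench when upright, 276 at a stop, then 70 to the side. Push the ball sideways with the fingertips; lower on the bar the gripper strikes the ball.
- tray_ferrule: Ferrule tray: open plywood tray fixed under one outlet (which one varies); a tall narrow steel ferrule is fixed as sample on the wooden ledge at its far (+x) end. 130 (x) by 120 (y), walls 6 thick, 45 high, floor 6; ledge 50 x 60, 45 high, beyond it. Origin: centre of its underside without the ledge; axes as the sorter's.
- tray_hoop: The tray for hoops: the same tray under the other outlet, with a low wide steel hoop as the sample on its ledge. Origin and axes as the other tray.
- ferrule_center (a point): Middle of the loose ferrule: a tall narrow steel tube, 28 across, 40 high, 4 thick wall, about 50 g, standing upright on the bench in front of the chute (middle 20 above the bench). z is its own axis.
- hoop_center (a point): Middle of the loose hoop: a low wide steel ring, 44 across, 18 high, 6 thick wall, about 60 g (it may roll in the tray for a second or two), lying flat on the bench in front of the chute (middle 9 above the bench). z is its own axis.
- chisel: Bystander, loose, not to be disturbed: short bench chisel lying between the two fittings, 175 long, 18 wide, 18 high.
- whetstone: Bystander, loose, not to be disturbed: loose grey whetstone, 200 x 65 x 35.
- wood_block: Bystander, loose, not to be disturbed: upright light wood block, 50 x 100 x 120 high.
- jar: Bystander, loose, not to be disturbed: small jar, 56 across, 80 high.
- hammer: Bystander, loose, not to be disturbed: hammer lying down.
- bowl: Bystander, loose, not to be disturbed: steel bowl, 120 across, 50 high.
- brush: Bystander, loose, not to be disturbed: brush lying down.
- ferrule: The loose ferrule itself (see ferrule_center); origin: centre of its underside.
- hoop: The loose hoop itself (see hoop_center); origin: centre of its underside.

How it is judged (in metres and radians):
On the way, in this order (a step that is already met when the one before it is completed fails the run):
1. the lever is pushed over to send parts to the ferrule tray (((y of tray_ferrule in the frame of sorter above 0 m and value of joint flap above 0.42 rad) or (y of tray_ferrule in the frame of sorter below 0 m and value of joint flap below -0.42 rad))), for 0.1 s.
2. the ferrule goes in through the mouth with the lever so set (((y of tray_ferrule in the frame of sorter above 0 m and value of joint flap above 0.42 rad) or (y of tray_ferrule in the frame of sorter below 0 m and value of joint flap below -0.42 rad)) and x of ferrule_center in the frame of sorter between -0.045 and 0.045 m and y of ferrule_center in the frame of sorter between -0.06 and 0.06 m and z of ferrule_center in the frame of sorter between 0.14 and 0.24 m).
3. the ferrule has run into its tray (x of ferrule_center in the frame of tray_ferrule between -0.06 and 0.06 m and y of ferrule_center in the frame of tray_ferrule between -0.055 and 0.055 m and z of ferrule_center in the frame of tray_ferrule between 0 and 0.05 m), for 0.1 s.
4. the lever is pushed over to send parts to the hoop tray (((y of tray_hoop in the frame of sorter above 0 m and value of joint flap above 0.42 rad) or (y of tray_hoop in the frame of sorter below 0 m and value of joint flap below -0.42 rad))), for 0.1 s.
5. the hoop goes in through the mouth with the lever so set (((y of tray_hoop in the frame of sorter above 0 m and value of joint flap above 0.42 rad) or (y of tray_hoop in the frame of sorter below 0 m and value of joint flap below -0.42 rad)) and x of hoop_center in the frame of sorter between -0.045 and 0.045 m and y of hoop_center in the frame of sorter between -0.06 and 0.06 m and z of hoop_center in the frame of sorter between 0.14 and 0.24 m).
At the end, for the whole second after the job is handed in: The ferrule lies inside the tray with the ferrule sample and the hoop inside the tray with the hoop sample (middle of each within 60 mm along x and 55 mm along y of the tray's centre and below 50 mm), both come to rest (slower than 80 mm/s) and released (all of step 3 and linear speed of each of ferrule, hoop below 0.08 m/s and contact force between each of ferrule, hoop and the fingers below 0.1 N and x of hoop_center in the frame of tray_hoop between -0.06 and 0.06 m and y of hoop_center in the frame of tray_hoop between -0.055 and 0.055 m and z of hoop_center in the frame of tray_hoop between 0 and 0.05 m); the robot touches nothing.
It fails at once if one of the other loose things on the bench is moved more than 30 mm (distance of any of chisel, whetstone, wood_block, jar, hammer, bowl, brush from where it was at the start of the episode above 0.03 m).
It also fails if it takes over 69 s, if anything falls off the work surface, if the arm or the gripper's body presses on something with over 40 N, if the wrist force passes 120 N, or if a joint passes its speed limit or range.

## Working session

There is one attempt and no reset: what is moved stays moved. The work goes in short steps, Python scripts to look and compute and a tool call to move; the robot and the scene stay as the last step left them, time stands still between calls to the robot, and variables do not carry over. Pictures are saved under pics/ and viewed, at most 10 in all, crops included, and the job is handed in when it is done.

Besides the shell and the picture viewer there is one more tool, called by a JSON object that holds its "name" and its "arguments", one argument or row to a line. move_arm: Moves the arm, as the interface text tells. Its arguments: {"type":"object","properties":{"motion":{"type":"array","items":{"type":"array","items":{"type":"number"}}},"claw":{"type":"number"},"newtons":{"type":"number"}},"required":["motion"]}

```bash
mkdir -p pics; ls; python3 - <<'E'
from plant import sensors, optics, env, models
import cv2,numpy as np
s=sensors.observe(); print(s, env.tip_extent)
for n in ("scene","side"):
    p=optics.grab_frame(n); cv2.imwrite(f"pics/{n}0.png",p["color"][...,::-1])
    R=cv2.Rodrigues(p["rvec"])[0]; print(n,"cam at",(-R.T@p["tvec"]).round())
    for l in ("sorter","mouth","lever_tip","tray_ferrule","tray_hoop","ferrule_center","hoop_center","chisel","whetstone","wood_block","jar","hammer","bowl","brush"):
        print(l,[(np.round(d["point"]),round(d["conf"],2)) for d in models.place_of(p,l)[:2]])
E
```

```text
pics
{'clock': 0.0, 'joint_pos': array([-1.48269101e+00,  1.04675701e-01,  9.64682788e-02,  1.56392331e+00,
       -3.66578028e-06,  1.35310916e+00]), 'dq': array([-0.00097453,  0.00236347, -0.00069215, -0.00020486,  0.0001739 ,
       -0.0012816 ]), 'joint_efforts': array([ 2.98278756e-04, -5.56928158e+01,  5.03651798e+01,  1.69042835e-02,
       -3.32283389e-04, -1.23708847e-05]), 'position': array([ 180.61328489, -571.80444858,  225.13561706]), 'ee_rot': array([-3.10362690e+00, -4.78265571e-01, -1.29911152e-04]), 'contact_force': array([ 0.07749111,  0.09828484, -0.36581827]), 'ft_torque': array([-0.06833735, -0.00823867,  0.00409331]), 'gripper_force': 0.0, 'opening': 85.44264244433533} 22.0
scene cam at [1408. -501. 1071.]
sorter [(array([646., -24.,  -2.]), 0.69), (array([ 658., -413.,    1.]), 0.24)]
mouth [(array([ 455., -399.,   -0.]), 0.75)]
lever_tip [(array([ 457., -397.,    3.]), 0.59), (array([575., -37., 296.]), 0.48)]
tray_ferrule [(array([652., 111.,   0.]), 0.75)]
tray_hoop [(array([ 640., -160.,    0.]), 0.79)]
ferrule_center [(array([444., 218.,  19.]), 0.46)]
hoo
[... 511 characters left out ...]
ver_tip [(array([572., -38., 298.]), 0.88)]
tray_ferrule [(array([654., 110.,   2.]), 0.77)]
tray_hoop [(array([ 644., -162.,   -0.]), 0.66)]
ferrule_center [(array([446., 211.,  20.]), 0.68), (array([ 433., -158.,    3.]), 0.18)]
hoop_center [(array([652., 110.,   1.]), 0.65), (array([ 435., -158.,   13.]), 0.56)]
chisel [(array([411.,  -9.,   0.]), 0.52)]
whetstone [(array([433., 428.,  -3.]), 0.84), (array([414.,  -7.,  -3.]), 0.56)]
wood_block [(array([ 659., -413.,   -0.]), 0.79)]
jar [(array([ 453., -400.,   -2.]), 0.55)]
hammer [(array([ 439., -602.,   -2.]), 0.61), (array([ 453., -402.,   -3.]), 0.45)]
bowl [(array([652., 412.,   3.]), 0.68)]
brush [(array([401., 560.,   3.]), 0.65)]
```

View pics/scene0.png

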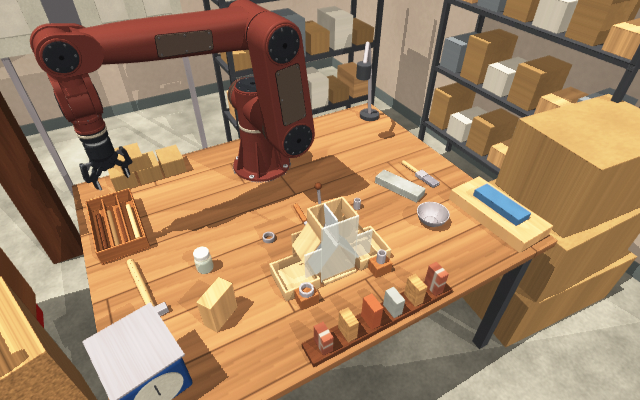

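View pics/side0.png

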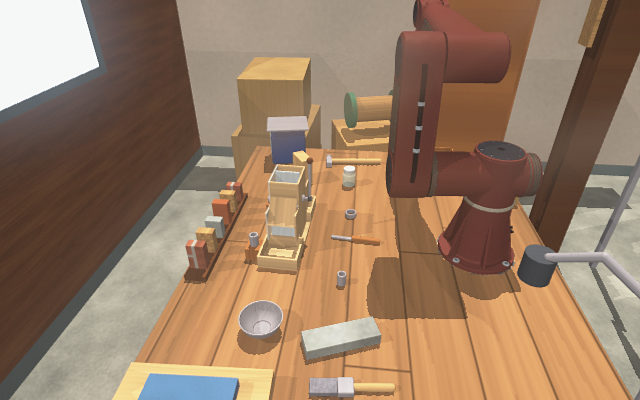

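The ferrule sample is on the +y tray, at pixel (382,257) in the scene view. The hoop sample is on the -y tray, at (306,290). So the lever goes to -y first, and both detector views agree on the positions. I'll raise the arm and turn the tool to yaw 90° (tool x = +Y, tool y = +X), with the fingers closed.

{"name": "move_arm", "arguments": {
  "motion": [
    [0,0,-1.5,0,0,-7],
    [0,0,-1.5,0,0,-7],
    [0,0,-1.5,0,0,-7],
    [0,0,-1.5,0,0,-7],
    [0,0,-1.5,0,0,-7],
    [0,0,-1.5,0,0,-7],
    [0,0,-1.5,0,0,-7],
    [0,0,-1.5,0,0,-7]
  ],
  "claw": 0,
  "newtons": 40
}}

```text
clock: 2.17
position: [180.6, -572.1, 346.7]
ee_rot: [2.511, 1.888, -0.0]
contact_force: [-0.3, -0.2, -0.1]
opening: -0.1
gripper_force: 0.0
```

{"name": "move_arm", "arguments": {
  "motion": [
    [0,0,-0.5,0,0,-7],
    [0,0,0,0,0,-7],
    [0,0,0,0,0,-2.5],
    [0,0,0,0,0,0]
  ]
}}

```text
clock: 2.5
position: [180.6, -572.3, 351.0]
ee_rot: [2.219, 2.224, -0.0]
contact_force: [-0.7, 0.3, 0.5]
opening: 0.1
gripper_force: 0.0
```

{"name": "move_arm", "arguments": {
  "motion": [
    [3.2,2.2,0,0,0,0],
    [3.2,2.2,0,0,0,0],
    [3.2,2.2,0,0,0,0],
    [3.2,2.2,0,0,0,0],
    [3.2,2.2,0,0,0,0],
    [3.2,2.2,0,0,0,0],
    [3.2,2.2,0,0,0,0],
    [3.2,2.2,0,0,0,0]
  ]
}}

```text
clock: 3.17
position: [357.2, -314.4, 351.0]
ee_rot: [2.224, 2.219, -0.0]
contact_force: [1.5, 0.2, -0.8]
opening: -0.4
gripper_force: 0.0
```

{"name": "move_arm", "arguments": {
  "motion": [
    [3.2,2.2,0,0,0,0],
    [3.2,2.2,0,0,0,0],
    [3.2,2.2,0,0,0,0],
    [3.2,2.2,0,0,0,0],
    [3.2,2.2,0,0,0,0],
    [3.2,2.2,0,0,0,0],
    [3.2,2.2,0,0,0,0],
    [0,0,0,0,0,0]
  ]
}}

```text
clock: 3.83
position: [512.7, -86.8, 350.5]
ee_rot: [-2.217, -2.225, -0.002]
contact_force: [-0.2, -0.2, -0.3]
opening: -0.1
gripper_force: 0.0
```

{"name": "move_arm", "arguments": {
  "motion": [
    [3.5,2.0,0,0,0,0],
    [3.5,2.0,0,0,0,0],
    [3.7,2.0,0,0,0,0],
    [0,0,1.9,0,0,0],
    [0,0,1.9,0,0,0],
    [0,0,1.9,0,0,0],
    [0,0,0,0,0,0]
  ]
}}

```text
clock: 4.42
position: [569.0, 15.0, 289.8]
ee_rot: [-2.219, -2.217, 0.005]
contact_force: [-0.2, 0.1, -0.5]
opening: 0.1
gripper_force: 0.0
```

```bash
python3 - <<'E'
from plant import sensors, optics, env, models
import cv2,numpy as np
for n in ("scene","side"):
    p=optics.grab_frame(n); cv2.imwrite(f"pics/{n}1.png",cv2.resize(p["color"][120:300,220:440,::-1],None,fx=3,fy=3))
    for l in ("lever_tip","mouth"):
        print(l,[(np.round(d["point"]),round(d["conf"],2)) for d in models.place_of(p,l)[:2]])
E
```

```text
lever_tip [(array([573., -36., 296.]), 0.69), (array([ 439., -600.,    5.]), 0.36)]
mouth [(array([648., -21., 242.]), 0.62)]
lever_tip [(array([575., -34., 298.]), 0.66), (array([ 645., -162.,   -4.]), 0.48)]
mouth [(array([652., -27., 246.]), 0.78)]
```

{"name": "move_arm", "arguments": {
  "motion": [
    [-2.2,0.1,0,0,0,0],
    [-2.2,0.1,0,0,0,0],
    [-2.2,0.1,0,0,0,0],
    [-1.5,0,0,0,0,0],
    [-0.6,0,0,0,0,0],
    [0,0,0,0,0,0]
  ]
}}

```text
clock: 5.22
position: [573.4, -73.7, 294.5]
ee_rot: [2.223, 2.219, 0.0]
contact_force: [-0.6, -0.7, 0.3]
opening: 0.4
gripper_force: 0.0
```

```bash
python3 - <<'E'
from plant import sensors, optics, env, models
import cv2,numpy as np
for n in ("scene","side"):
    p=optics.grab_frame(n)
    for l in ("lever_tip",):
        print(l,[(np.round(d["point"]),round(d["conf"],2)) for d in models.place_of(p,l)[:2]])
E
```

```text
lever_tip [(array([575., -64., 290.]), 0.47), (array([648., -26., 244.]), 0.29)]
lever_tip [(array([573., -62., 288.]), 0.69), (array([444., 212.,  19.]), 0.49)]
```

```bash
python3 - <<'E'
from plant import optics
import cv2,numpy as np
a=[]
for n,(r,c) in (("scene",(150,250)),("side",(120,230))):
    p=optics.grab_frame(n)
    a.append(cv2.resize(p["color"][r:r+130,c:c+130,::-1],(400,400),interpolation=cv2.INTER_CUBIC))
cv2.imwrite("pics/c2.png",np.hstack(a))
E
```

```text
(no output)
```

View pics/c2.png

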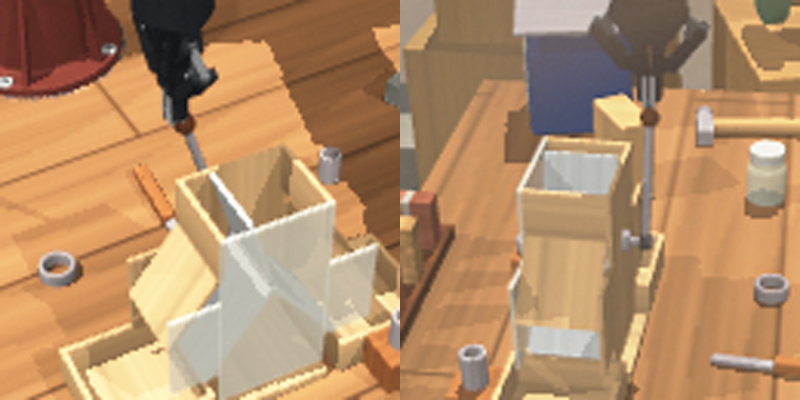

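```bash
cat > h.py <<'E'
import numpy as np,cv2
def world(p):
    d=p["depth"];K=p["camera_matrix"];R=cv2.Rodrigues(p["rvec"])[0]
    v,u=np.mgrid[:400,:640]
    c=np.stack([(u-K[0,2])/K[0,0]*d,(v-K[1,2])/K[1,1]*d,d],-1)
    w=(c-np.ravel(p["tvec"]))@R; w[d==0]=np.nan
    return w
E
python3 - <<'E'
from plant import optics,sensors
from h import *
print(sensors.observe()["position"])
p=optics.grab_frame("side");w=world(p)
for r in range(136,170,2): print(r,[ (w[r,c].round().astype(int).tolist(),p["color"][r,c].tolist()) for c in (309,311,313)])
p=optics.grab_frame("scene");w=world(p)
for r in range(176,202,2): print(r,[ (w[r,c].round().astype(int).tolist(),p["color"][r,c].tolist()) for c in (305,309,312)])
E
```

```text
[573.42407468 -71.7041808  294.40861766]
136 [([577, -65, 367], [87, 73, 62]), ([728, -1252, -155], [110, 91, 72]), ([563, -53, 372], [88, 75, 66])]
138 [([577, -58, 362], [89, 75, 67]), ([730, -1263, -175], [109, 90, 71]), ([563, -56, 364], [85, 72, 61])]
140 [([577, -63, 354], [85, 73, 65]), ([730, -1267, -190], [99, 83, 66]), ([564, -58, 356], [84, 72, 64])]
142 [([577, -63, 346], [83, 72, 64]), ([571, -62, 347], [89, 77, 68]), ([564, -58, 349], [84, 73, 65])]
144 [([578, -64, 339], [96, 88, 82]), ([571, -66, 338], [96, 88, 83]), ([564, -61, 341], [79, 69, 61])]
146 [([577, -61, 333], [146, 141, 137]), ([571, -63, 332], [132, 127, 122]), ([564, -64, 332], [75, 64, 57])]
148 [([578, -63, 325], [146, 141, 138]), ([570, -56, 329], [132, 126, 122]), ([565, -67, 324], [73, 62, 57])]
150 [([578, -61, 318], [146, 142, 139]), ([571, -59, 320], [131, 126, 122]), ([564, -62, 319], [70, 60, 54])]
152 [([578, -65, 309], [145, 142, 140]), ([571, -64, 310], [130, 126, 122]), ([565, -68, 309], [66, 58, 52])]
154 [([577, -58, 306], [139, 130, 120]), ([571, -61, 304], [108, 104, 103]), ([643, -676
[... 1469 characters left out ...]
, -71, 309], [27, 28, 30]), ([575, -56, 296], [96, 55, 34])]
190 [([580, -82, 302], [151, 135, 121]), ([580, -69, 297], [99, 62, 43]), ([582, -60, 295], [90, 51, 31])]
192 [([266, 77, 0], [225, 157, 98]), ([579, -68, 288], [84, 47, 29]), ([580, -59, 286], [115, 79, 56])]
194 [([279, 70, 2], [228, 163, 101]), ([286, 85, 1], [217, 150, 91]), ([576, -57, 274], [145, 136, 134])]
196 [([286, 66, -1], [226, 161, 100]), ([296, 79, 0], [232, 167, 104]), ([579, -58, 268], [137, 128, 127])]
198 [([300, 59, 1], [230, 165, 101]), ([302, 76, -5], [230, 165, 102]), ([573, -55, 255], [126, 118, 114])]
200 [([313, 52, 3], [230, 164, 102]), ([321, 66, 3], [234, 171, 107]), ([578, -58, 252], [172, 132, 100])]
```

The fingers rode over the top of the ball: the tips show at z≈300 and the ball has only moved to y≈-64. I'll back off, go lower, and push again.

{"name": "move_arm", "arguments": {
  "motion": [
    [0,0,-2,0,0,0],
    [3.5,0,0,0,0,0],
    [3.5,0,0,0,0,0],
    [0,0,2.5,0,0,0],
    [0,0,2.0,0,0,0],
    [0,0,0,0,0,0],
    [0,0,0,0,0,0]
  ]
}}

```text
clock: 6.2
position: [572.5, -1.8, 268.1]
ee_rot: [-2.219, -2.221, 0.002]
contact_force: [0.9, 0.2, 0.6]
opening: 0.1
gripper_force: 0.0
```

```bash
python3 - <<'E'
from plant import optics,sensors
from h import *
s=sensors.observe();print(s["position"])
for n in("scene","side"):
    p=optics.grab_frame(n);w=world(p)
    x,y,z=s["position"]
    m=(abs(w[...,0]-x)<25)&(abs(w[...,1]-y)<20)&(w[...,2]>225)&(w[...,2]<330)
    g=p["color"].max(-1).astype(int)
    for z0 in range(225,330,6):
        k=m&(abs(w[...,2]-z0)<=3)
        if k.sum(): print(n,z0,k.sum(),w[k].min(0).round(),w[k].max(0).round(),p["color"][k].mean(0).round())
E
```

```text
[572.4512402   -1.84142209 268.07803219]
scene 243 1 [597.   6. 243.] [597.   6. 243.] [248. 212. 143.]
scene 273 3 [576.  -9. 273.] [579.   3. 276.] [120. 109.  98.]
scene 279 6 [569. -15. 277.] [581.  -4. 281.] [116. 110. 104.]
scene 285 11 [567. -15. 282.] [587.   0. 287.] [76. 76. 74.]
scene 291 12 [567. -14. 288.] [587.   0. 294.] [66. 66. 66.]
scene 297 11 [567. -15. 295.] [586.   2. 300.] [69. 68. 67.]
scene 303 12 [569. -16. 301.] [587.   3. 304.] [68. 68. 68.]
scene 309 7 [568. -16. 306.] [587.  -9. 312.] [87. 86. 83.]
scene 315 8 [557. -15. 312.] [587.   4. 318.] [50. 44. 39.]
scene 321 11 [557. -17. 318.] [585.   6. 324.] [42. 39. 37.]
scene 327 20 [550. -17. 324.] [596.   6. 329.] [35. 33. 34.]
side 273 1 [576.   4. 276.] [576.   4. 276.] [127. 113.  97.]
side 279 4 [566.   6. 278.] [576.  10. 280.] [119. 114. 110.]
side 285 17 [560.   0. 282.] [585.  11. 287.] [112. 103.  96.]
side 291 16 [560.  -0. 289.] [586.  11. 294.] [104.  96.  90.]
side 297 15 [560.   1. 294.] [586.  10. 300.] [102.  96.  92.]
side 303 12 [560.   2. 300.] [585.   9. 305.] [94. 87. 82.]
side 309 17 [559.   2. 306.] [585.  14. 312.] [103.  95.  90.]
side 315 12 [559.  -8. 313.] [589.  11. 317.] [79. 71. 66.]
side 321 25 [549.  -7. 318.] [597.  15. 324.] [70. 62. 58.]
side 327 29 [549. -13. 324.] [596.  15. 330.] [78. 67. 60.]
```

{"name": "move_arm", "arguments": {
  "motion": [
    [0,0,1.4,0,0,0],
    [-2.0,0,0,0,0,0],
    [-2.0,0,0,0,0,0],
    [-1.5,0,0,0,0,0],
    [-1.1,0,0,0,0,0],
    [0,0,0,0,0,0]
  ]
}}

```text
clock: 6.8
position: [573.7, -69.2, 256.2]
ee_rot: [-2.223, -2.22, -0.004]
contact_force: [-0.1, 1.9, 2.6]
opening: 0.0
gripper_force: 1.5
```

```bash
cat > lev.py <<'E'
from plant import optics,sensors,models,env
from h import *
print(sensors.observe()["position"],env.tip_extent)
for n in("scene","side"):
    p=optics.grab_frame(n)
    print([(np.round(d["point"]),round(d["conf"],2)) for d in models.place_of(p,"lever_tip")[:2]])
E
python3 lev.py
```

```text
[573.69798114 -69.23092955 256.16751294] 22.0
[(array([574., -93., 279.]), 0.68), (array([412.,  -6.,   2.]), 0.48)]
[(array([570., -92., 276.]), 0.97), (array([ 432., -156.,   -1.]), 0.24)]
```

{"name": "move_arm", "arguments": {
  "motion": [
    [-0.3,0,0,0,0,0],
    [0,0,0,0,0,0],
    [3,0,0,0,0,0],
    [3.5,-1,-2,0,0,0],
    [3.5,-2,0,0,0,0],
    [3.5,-2,0,0,0,0],
    [3.5,-2,0,0,0,0],
    [3.5,-2,0,0,0,0]
  ]
}}

```text
clock: 7.67
position: [482.1, 134.9, 275.1]
ee_rot: [2.221, 2.221, 0.0]
contact_force: [1.0, 1.0, 0.4]
opening: -0.0
gripper_force: 0.0
```

{"name": "move_arm", "arguments": {
  "motion": [
    [3.5,-2,0,0,0,0],
    [3.5,-2,2,0,0,0],
    [0.5,0,4,0,0,0],
    [0,0,4,0,0,0],
    [0,0,2,0,0,0],
    [0,0,0,0,0,0],
    [0,0,0,0,0,0]
  ],
  "claw": 8.5
}}

```text
clock: 8.25
position: [444.0, 205.9, 156.2]
ee_rot: [-2.22, -2.222, 0.002]
contact_force: [-0.1, 0.7, 1.2]
opening: 83.1
gripper_force: 0.0
```

```bash
cat >> h.py <<'E'
from scipy.spatial.transform import Rotation as Ro
def wworld(p,s):
    d=p["depth"];K=p["camera_matrix"]
    v,u=np.mgrid[:400,:640]
    c=np.stack([(u-K[0,2])/K[0,0]*d,(v-K[1,2])/K[1,1]*d,d],-1)
    T=np.array(p["tool_from_camera"]); t=c@T[:3,:3].T+T[:3,3]
    w=t@Ro.from_rotvec(s["ee_rot"]).as_matrix().T+s["position"]
    w[d==0]=np.nan; t[d==0]=np.nan
    return w,t
E
python3 lev.py; python3 - <<'E'
from plant import optics,sensors,models
from h import *
s=sensors.observe();p=optics.grab_frame("wrist");w,t=wworld(p,s)
cv2.imwrite("pics/w1.png",p["color"][...,::-1])
print(s["position"],s["opening"],[(np.round(d["point"]),round(d["conf"],2)) for d in models.place_of(p,"ferrule_center")])
T=np.array(p["tool_from_camera"]);print(T.round(2))
r=models.regions_of(p,"ferrule")
if r: k=r[0]["region"]; print(r[0]["conf"],np.nanpercentile(w[k],[2,50,98],axis=0).round(1))
print("bench z",np.nanmedian(w[...,2]))
z=t[...,2];near=(z<80)
for a in range(-60,80,10):
    k=near&(abs(z-a)<5)
    if k.sum()>5: print(a,k.sum(),np.nanpercentile(t[k],[5,95],axis=0).round())
E
```

```text
[444.03509233 205.88485727 156.21950801] 22.0
[(array([572., -93., 277.]), 0.69)]
[(array([569., -91., 278.]), 0.63)]
[446.01611678 205.96338337 158.63717252] 85.5498897474318 [(array([445., 209.,  19.]), 0.68)]
[[  -0.     -0.95   -0.32   81.68]
 [   1.     -0.      0.     -0.71]
 [  -0.     -0.32    0.95 -148.43]
 [   0.      0.      0.      1.  ]]
0.94 [[433.7 198.8   2.3]
 [445.9 210.6  35. ]
 [458.6 224.2  41.4]]
bench z 0.900014537878036
-60 2002 [[  2. -62. -65.]
 [ 13.  61. -56.]]
-50 1867 [[ -7. -54. -54.]
 [ 11.  52. -46.]]
-40 1733 [[ -9. -54. -44.]
 [ 11.  53. -36.]]
-30 1353 [[ -9. -54. -35.]
 [ 11.  53. -26.]]
-20 419 [[ -9. -46. -25.]
 [ 11.  45. -19.]]
20 46 [[-126.  212.   24.]
 [-124.  227.   25.]]
30 653 [[-125.  209.   26.]
 [-118.  232.   35.]]
40 602 [[-118.  205.   35.]
 [-112.  237.   42.]]
50 91 [[-159.  155.   50.]
 [-116.  253.   55.]]
60 337 [[-168.  154.   56.]
 [-116.  255.   65.]]
70 454 [[-178.  154.   66.]
 [-116.  255.   75.]]
```

The wrist camera agrees with the depth views. The fingertips really stand about 7 mm behind the TCP when shut and about 20 mm behind it when open, not 22 mm ahead. I'll go down in stages and check.

{"name": "move_arm", "arguments": {
  "motion": [
    [0.6,0,3,0,0,0],
    [0,0,4,0,0,0],
    [0,0,3,0,0,0],
    [0,0,2,0,0,0],
    [0,0,0.5,0,0,0],
    [0,0,0,0,0,0]
  ],
  "claw": 5.2
}}

```text
clock: 9.1
position: [443.8, 211.7, 30.5]
ee_rot: [-2.22, -2.221, 0.003]
contact_force: [0.2, 1.3, 0.2]
opening: 52.1
gripper_force: 0.0
```

```bash
python3 - <<'E'
from plant import optics,sensors,models
from h import *
s=sensors.observe();p=optics.grab_frame("wrist");w,t=wworld(p,s)
a=p["color"][...,::-1]
p2=optics.grab_frame("side"); w2=world(p2)
cv2.imwrite("pics/w2.png",np.hstack([cv2.resize(a,(480,300)),cv2.resize(p2["color"][230:320,300:396,::-1],(320,300))]))
print(s["position"],s["opening"],[(np.round(d["point"]),round(d["conf"],2)) for d in models.place_of(p,"ferrule_center")])
r=models.regions_of(p,"ferrule")
if r: k=r[0]["region"]; print(r[0]["conf"],np.nanpercentile(w[k],[2,50,98],axis=0).round(1))
z=t[...,2]
for a in range(-50,30,6):
    k=(abs(z-a)<3)&(abs(t[...,0])<25)
    if k.sum()>5: print(a,k.sum(),np.nanpercentile(t[k],[5,95],axis=0).round())
E
```

```text
[443.77891078 211.71390524  30.4611344 ] 52.13310344111469 [(array([445., 211.,  18.]), 0.9)]
0.73 [[432.8 198.9   1.2]
 [445.7 214.4  31.4]
 [458.5 224.6  41.2]]
-50 755 [[ -3. -43. -53.]
 [ 12.  42. -47.]]
-44 1006 [[ -9. -32. -47.]
 [ 11.  30. -41.]]
-38 826 [[ -8. -38. -41.]
 [ 11.  37. -35.]]
-32 725 [[ -8. -38. -35.]
 [ 11.  37. -29.]]
-26 636 [[ -8. -38. -29.]
 [ 11.  37. -23.]]
-20 566 [[ -9. -38. -23.]
 [ 11.  37. -17.]]
-14 363 [[-10. -32. -17.]
 [ 11.  31. -11.]]
-8 1454 [[-12. -10. -11.]
 [ 12.  14.  -6.]]
-2 505 [[-11.  -9.  -5.]
 [ 13.  12.   1.]]
4 452 [[-11.  -9.   1.]
 [ 13.  12.   7.]]
10 399 [[-11.  -9.   7.]
 [ 13.  12.  13.]]
16 323 [[-11.  -8.  13.]
 [ 13.  13.  18.]]
22 271 [[-11.  -9.  19.]
 [ 13.  13.  24.]]
28 42635 [[ -22. -171.   29.]
 [  23.  176.   31.]]
```

View pics/w2.png

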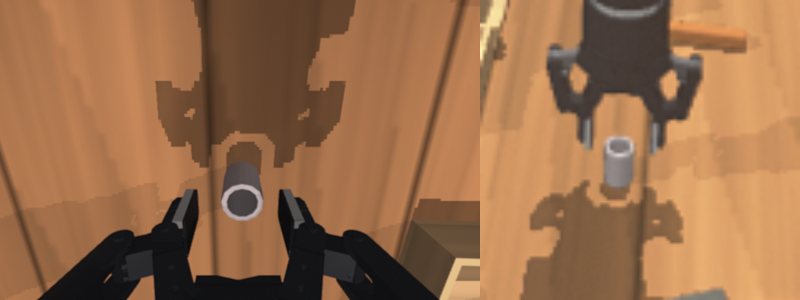

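The wrist view shows the ferrule centred between the pads, at (242,200) in the picture. The side view shows the tips still above its top. I'll go down another 32 mm and close.

{"name": "move_arm", "arguments": {
  "motion": [
    [0,0.2,1.5,0,0,0],
    [0,0,1.2,0,0,0],
    [0,0,0.5,0,0,0],
    [0,0,0,0,0,0]
  ]
}}

```text
clock: 9.63
position: [445.7, 211.7, -1.7]
ee_rot: [-2.22, -2.221, 0.003]
contact_force: [-0.5, -0.5, -0.8]
opening: 51.8
gripper_force: 0.0
```

{"name": "move_arm", "arguments": {
  "motion": [
    [0,0,0,0,0,0],
    [0,0,0,0,0,0],
    [0,0,0,0,0,0],
    [0,0,0,0,0,0],
    [0,0,0,0,0,0]
  ],
  "claw": 2
}}

```text
clock: 10.05
position: [447.2, 212.1, 0.1]
ee_rot: [2.22, 2.221, 0.001]
contact_force: [-0.9, -0.1, 4.6]
opening: 26.9
gripper_force: 39.7
```

{"name": "move_arm", "arguments": {
  "motion": [
    [0,0,-2,0,0,0],
    [0,0,-4,0,0,0],
    [0,0,-4.1,0,0,0],
    [0,0,-4.1,0,0,0],
    [0,0,-4.1,0,0,0],
    [0,0,-4.1,0,0,0],
    [0,0,-4.1,0,0,0],
    [0,0,-4.0,0,0,0]
  ]
}}

```text
clock: 10.72
position: [446.3, 211.9, 306.5]
ee_rot: [2.221, 2.222, 0.001]
contact_force: [1.6, 0.0, -1.2]
opening: 27.2
gripper_force: 39.5
```

{"name": "move_arm", "arguments": {
  "motion": [
    [-2.8,2.5,0,0,0,0],
    [-2.8,2.5,0,0,0,0],
    [-2.8,2.5,0,0,0,0],
    [-2.8,2.5,0,0,0,0],
    [-2.8,2.5,0,0,0,0],
    [-2.8,2.5,0,0,0,0],
    [-2.8,2.5,0,0,0,0],
    [0,0,0,0,0,0]
  ]
}}

```text
clock: 11.38
position: [624.5, 10.7, 300.9]
ee_rot: [-2.225, -2.216, 0.004]
contact_force: [-0.0, 0.1, -2.1]
opening: 27.3
gripper_force: 39.7
```

{"name": "move_arm", "arguments": {
  "motion": [
    [-1.3,1.3,0,0,0,0],
    [-1.3,1.3,0,0,0,0],
    [0,0,2,0,0,0],
    [0,0,2,0,0,0],
    [0,0,0,0,0,0],
    [0,0,0,0,0,0]
  ]
}}

```text
clock: 11.88
position: [646.9, -9.8, 263.3]
ee_rot: [-2.219, -2.22, 0.003]
contact_force: [-0.8, 0.2, 0.2]
opening: 27.0
gripper_force: 39.8
```

```bash
python3 lev.py; python3 - <<'E'
from plant import optics,sensors,models
from h import *
a=[]
for n,(r,c) in (("scene",(150,250)),("side",(120,230))):
    p=optics.grab_frame(n)
    a.append(cv2.resize(p["color"][r:r+130,c:c+130,::-1],(400,400),interpolation=cv2.INTER_CUBIC))
    for l in ("ferrule_center","mouth","hoop_center"): print(l,[(np.round(d["point"]),round(d["conf"],2)) for d in models.place_of(p,l)])
cv2.imwrite("pics/c3.png",np.hstack(a))
E
```

```text
[646.89328282  -9.75676627 263.29892539] 22.0
[(array([570., -91., 277.]), 0.52)]
[(array([647., -10., 287.]), 0.6), (array([570., -93., 277.]), 0.56)]
ferrule_center [(array([646.,  -5., 284.]), 0.45)]
mouth []
hoop_center []
ferrule_center [(array([644., -10., 284.]), 0.67)]
mouth [(array([650., -25., 244.]), 0.56)]
hoop_center [(array([ 435., -158.,    8.]), 0.51), (array([398., 558.,   3.]), 0.34)]
```

View pics/c3.png

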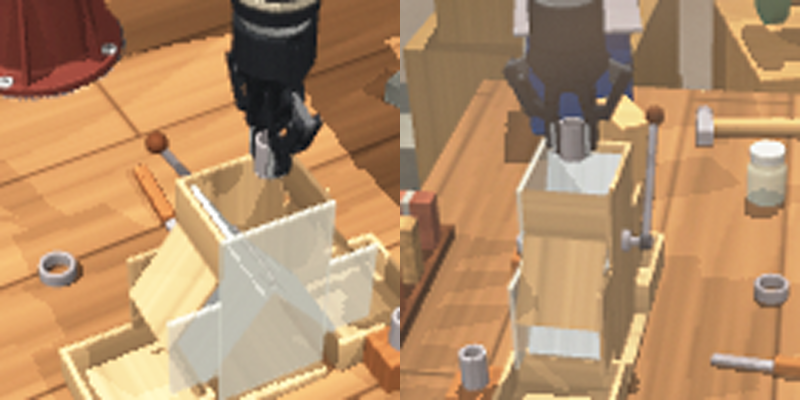

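Flap and lever lean fully to -y, and the ferrule hangs over the open side of the mouth (about (265,160) in the left crop). I'll lower slightly and release.

{"name": "move_arm", "arguments": {
  "motion": [
    [-0.3,0.2,0.8,0,0,0],
    [0,0,0,0,0,0],
    [0,0,0,0,0,0]
  ]
}}

```text
clock: 12.73
position: [649.4, -13.1, 255.3]
ee_rot: [-2.22, -2.221, 0.001]
contact_force: [0.8, 0.5, -0.7]
opening: 26.9
gripper_force: 39.8
```

{"name": "move_arm", "arguments": {
  "motion": [
    [0,0,0,0,0,0],
    [0,0,0,0,0,0],
    [0,0,0,0,0,0],
    [0,0,0,0,0,0],
    [0,0,0,0,0,0],
    [0,0,0,0,0,0],
    [0,0,-3,0,0,0],
    [0,0,-2,0,0,0]
  ],
  "claw": 5
}}

```text
clock: 13.4
position: [649.0, -12.8, 306.6]
ee_rot: [-2.22, -2.221, 0.002]
contact_force: [0.8, 0.0, 1.2]
opening: 49.9
gripper_force: 0.0
```

```bash
python3 lev.py; python3 - <<'E'
from plant import optics,sensors,models
from h import *
for n in ("scene","side"):
    p=optics.grab_frame(n)
    for l in ("ferrule_center","hoop_center"): print(l,[(np.round(d["point"]),round(d["conf"],2)) for d in models.place_of(p,l)])
E
```

```text
[648.9976077  -12.78389826 306.62343372] 22.0
[(array([ 437., -161.,    8.]), 0.57), (array([572., -92., 278.]), 0.42)]
[(array([571., -93., 278.]), 0.75), (array([653., 410.,   3.]), 0.69)]
ferrule_center [(array([664., 143.,  21.]), 0.58), (array([ 642., -157.,    1.]), 0.27)]
hoop_center [(array([653., 111.,   5.]), 0.75), (array([ 435., -158.,    8.]), 0.55)]
ferrule_center [(array([664., 142.,  19.]), 0.51), (array([ 431., -157.,   11.]), 0.23)]
hoop_center [(array([ 433., -161.,    8.]), 0.57)]
```

The ferrule is in its tray at (664,143). Next the lever goes to +y.

{"name": "move_arm", "arguments": {
  "motion": [
    [0,0,-3,0,0,0],
    [-3.2,-1.9,0,0,0,0],
    [-3.2,-1.9,0,0,0,0],
    [-3.2,-1.9,0,0,0,0],
    [-3.4,-1.9,0,0,0,0],
    [0,0,2,0,0,0],
    [0,0,3,0,0,0],
    [0,0,3,0,0,0]
  ],
  "claw": 0
}}

```text
clock: 14.57
position: [573.7, -144.1, 256.0]
ee_rot: [2.222, 2.219, 0.001]
contact_force: [0.7, 0.2, -0.8]
opening: 0.1
gripper_force: 0.0
```

{"name": "move_arm", "arguments": {
  "motion": [
    [0,0,0.2,0,0,0],
    [2,0,0,0,0,0],
    [2.5,0,0,0,0,0],
    [2.5,0,0,0,0,0],
    [2.5,0,0,0,0,0],
    [2.5,0,0,0,0,0],
    [2.5,0,0,0,0,0],
    [0,0,0,0,0,0]
  ]
}}

```text
clock: 15.23
position: [573.8, 5.8, 256.2]
ee_rot: [2.217, 2.225, 0.002]
contact_force: [-0.6, -0.1, 0.4]
opening: 0.1
gripper_force: 0.0
```

{"name": "move_arm", "arguments": {
  "motion": [
    [1.3,0,0,0,0,0],
    [0.7,0,0,0,0,0],
    [0,0,0,0,0,0],
    [0,0,0,0,0,0]
  ]
}}

```text
clock: 15.57
position: [573.9, 22.0, 254.7]
ee_rot: [2.221, 2.222, 0.0]
contact_force: [0.6, -0.1, 0.5]
opening: -0.1
gripper_force: 0.0
```

```bash
python3 lev.py
```

```text
[573.88504904  21.97136577 254.68937734] 22.0
[(array([575.,  44., 276.]), 0.75), (array([ 657., -414.,    5.]), 0.68)]
[(array([577.,  48., 276.]), 0.5)]
```

{"name": "move_arm", "arguments": {
  "motion": [
    [0.4,0,0,0,0,0],
    [0,0,0,0,0,0],
    [-2.5,0,0,0,0,0],
    [-2.5,-2,-2,0,0,0],
    [-2.8,-2.8,0,0,0,0],
    [-2.8,-2.8,0,0,0,0],
    [-2.8,-2.8,0,0,0,0],
    [-2.8,-2.8,0,0,0,0]
  ]
}}

```text
clock: 16.43
position: [440.4, -136.9, 274.4]
ee_rot: [2.22, 2.222, 0.0]
contact_force: [1.0, -1.5, 0.6]
opening: -0.1
gripper_force: 0.0
```

{"name": "move_arm", "arguments": {
  "motion": [
    [-2.6,-0.8,3,0,0,0],
    [0,0,4,0,0,0],
    [0,0,4,0,0,0],
    [0,0,4,0,0,0],
    [0,0,3,0,0,0],
    [0,0,1,0,0,0],
    [0,0,0,0,0,0],
    [0,0,0,0,0,0]
  ],
  "claw": 6.6
}}

```text
clock: 17.1
position: [434.1, -162.3, 85.6]
ee_rot: [2.221, 2.221, 0.0]
contact_force: [-0.1, -0.2, 0.9]
opening: 65.9
gripper_force: 0.0
```

```bash
python3 lev.py; python3 - <<'E'
from plant import optics,sensors,models
from h import *
s=sensors.observe();p=optics.grab_frame("wrist");w,t=wworld(p,s)
print(s["position"],s["opening"],[(np.round(d["point"]),round(d["conf"],2)) for d in models.place_of(p,"hoop_center")])
r=models.regions_of(p,"hoop")
if r: k=r[0]["region"]; print(r[0]["conf"],np.nanpercentile(w[k],[1,50,99],axis=0).round(1))
z=t[...,2]; k=(abs(t[...,0])<15)&(z<10)&(z>-60);print("finger tip z",np.nanpercentile(z[k],[98,99.5]))
E
```

```text
[ 434.13678009 -162.29529011   85.63375342] 22.0
[(array([578.,  44., 277.]), 0.81)]
[(array([575.,  47., 279.]), 0.52)]
[ 435.02358062 -162.92063788   86.59970433] 66.38846395499012 [(array([ 433., -164.,   11.]), 0.61)]
0.75 [[ 4.129e+02 -1.804e+02 -1.000e-01]
 [ 4.345e+02 -1.603e+02  1.780e+01]
 [ 4.550e+02 -1.381e+02  1.970e+01]]
finger tip z [-16.16251628 -13.70913082]
```

{"name": "move_arm", "arguments": {
  "motion": [
    [0.3,-0.1,3,0,0,0],
    [0,0,3,0,0,0],
    [0,0,2,0,0,0],
    [0,0,1,0,0,0],
    [0,0,0.3,0,0,0],
    [0,0,0,0,0,0],
    [0,0,0,0,0,0]
  ]
}}

```text
clock: 18.03
position: [433.6, -159.7, -7.3]
ee_rot: [2.22, 2.221, 0.0]
contact_force: [-0.1, 0.4, -0.3]
opening: 66.2
gripper_force: 0.0
```

{"name": "move_arm", "arguments": {
  "motion": [
    [0,0,0,0,0,0],
    [0,0,0,0,0,0],
    [0,0,0,0,0,0],
    [0,0,0,0,0,0],
    [0,0,0,0,0,0]
  ],
  "claw": 3.5
}}

```text
clock: 18.45
position: [433.8, -159.7, -6.9]
ee_rot: [2.219, 2.22, 0.0]
contact_force: [-1.2, 1.5, 8.2]
opening: 43.0
gripper_force: 39.8
```

{"name": "move_arm", "arguments": {
  "motion": [
    [0,0,-2,0,0,0],
    [0,0,-4,0,0,0],
    [0,0,-4.1,0,0,0],
    [0,0,-4.1,0,0,0],
    [0,0,-4.1,0,0,0],
    [0,0,-4.1,0,0,0],
    [0,0,-4.1,0,0,0],
    [0,0,-4.1,0,0,0]
  ]
}}

```text
clock: 19.12
position: [432.5, -158.8, 300.3]
ee_rot: [2.22, 2.221, 0.0]
contact_force: [0.8, -1.2, -0.4]
opening: 42.5
gripper_force: 41.0
```

{"name": "move_arm", "arguments": {
  "motion": [
    [1.8,3.1,0,0,0,0],
    [1.8,3.1,0,0,0,0],
    [1.8,3.1,0,0,0,0],
    [1.8,3.1,0,0,0,0],
    [1.8,3.1,0,0,0,0],
    [1.8,3.1,0,0,0,0],
    [1.8,3.1,0,0,0,0],
    [0,0,0,0,0,0]
  ]
}}

```text
clock: 19.78
position: [653.3, -29.9, 293.3]
ee_rot: [-2.215, -2.222, 0.001]
contact_force: [0.3, -1.1, -2.5]
opening: 43.0
gripper_force: 41.0
```

```bash
python3 lev.py; python3 - <<'E'
from plant import optics,sensors,models
from h import *
for n in ("scene","side"):
    p=optics.grab_frame(n)
    for l in ("ferrule_center","hoop_center"): print(l,[(np.round(d["point"]),round(d["conf"],2)) for d in models.place_of(p,l)])
E
```

```text
[653.25946357 -29.89530579 293.31329401] 22.0
[]
[(array([575.,  49., 276.]), 0.52)]
ferrule_center [(array([665., 143.,  19.]), 0.49), (array([ 654., -415.,    6.]), 0.49)]
hoop_center [(array([437., 430.,   2.]), 0.49), (array([655., -31., 311.]), 0.4)]
ferrule_center [(array([664., 139.,  18.]), 0.54)]
hoop_center [(array([650., -32., 316.]), 0.59)]
```

{"name": "move_arm", "arguments": {
  "motion": [
    [-0.5,-0.3,2,0,0,0],
    [0,0,2,0,0,0],
    [0,0,0.7,0,0,0],
    [0,0,0,0,0,0],
    [0,0,0,0,0,0]
  ]
}}

```text
clock: 20.7
position: [646.5, -38.0, 250.9]
ee_rot: [-2.221, -2.222, 0.0]
contact_force: [-0.3, 0.4, -0.2]
opening: 42.7
gripper_force: 41.0
```

{"name": "move_arm", "arguments": {
  "motion": [
    [0,0,0,0,0,0],
    [0,0,0,0,0,0],
    [0,0,0,0,0,0],
    [0,0,0,0,0,0],
    [0,0,0,0,0,0],
    [0,0,0,0,0,0],
    [0,0,-3,0,0,0],
    [0,0,-3,0,0,0]
  ],
  "claw": 6.2
}}

```text
clock: 21.37
position: [645.5, -37.6, 308.8]
ee_rot: [-2.218, -2.219, 0.004]
contact_force: [1.0, -0.3, 1.7]
opening: 62.1
gripper_force: 0.0
```

{"name": "move_arm", "arguments": {
  "motion": [
    [0,0,-3,0,0,0],
    [0,0,0,0,0,0],
    [0,0,0,0,0,0],
    [0,0,0,0,0,0],
    [0,0,0,0,0,0],
    [0,0,0,0,0,0],
    [0,0,0,0,0,0],
    [0,0,0,0,0,0]
  ]
}}

```text
clock: 22.03
position: [646.5, -37.9, 339.7]
ee_rot: [-2.22, -2.221, 0.001]
contact_force: [0.5, -1.0, 0.9]
opening: 62.3
gripper_force: 0.0
```

```bash
python3 lev.py; python3 - <<'E'
from plant import optics,sensors,models
from h import *
for n in ("scene","side","scene"):
    p=optics.grab_frame(n)
    cv2.imwrite(f"pics/e_{n}.png",cv2.resize(p["color"][150:310,230:430,::-1],(750,600)))
    for l in ("ferrule_center","hoop_center"): print(l,[(np.round(d["point"]),round(d["conf"],2)) for d in models.place_of(p,l)])
E
```

```text
[646.49976254 -37.86204953 339.67008047] 22.0
[(array([576.,  45., 276.]), 0.8), (array([647., -24., 238.]), 0.69)]
[(array([575.,  49., 277.]), 0.52)]
ferrule_center [(array([665., 144.,  17.]), 0.51)]
hoop_center [(array([ 649., -161.,   12.]), 0.65)]
ferrule_center [(array([665., 138.,  18.]), 0.39)]
hoop_center [(array([665., 140.,  18.]), 0.72)]
ferrule_center [(array([665., 140.,  17.]), 0.49)]
hoop_center [(array([ 648., -163.,    9.]), 0.5), (array([657., 159.,  18.]), 0.3)]
```

View pics/e_scene.png

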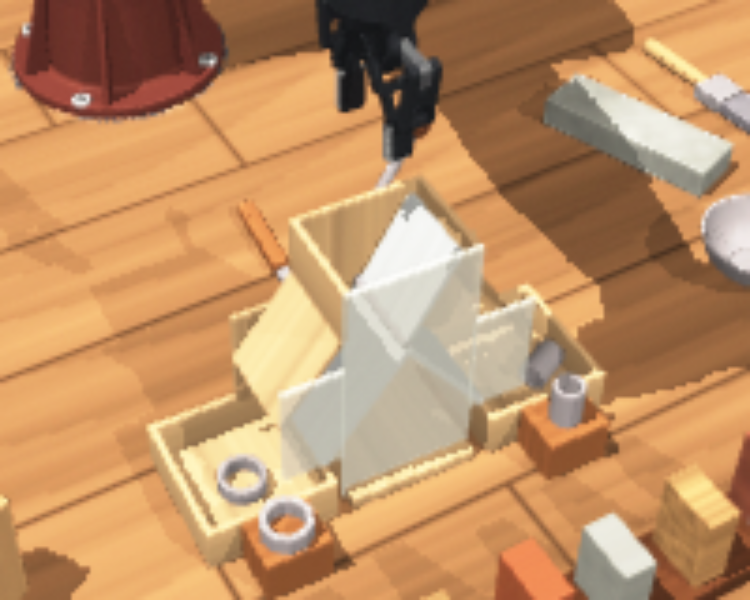

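The hoop lies in its tray, at (242,478) in the picture, beside the hoop sample. The ferrule lies in the other tray, at (545,362). I'll wait briefly and hand in.

{"name": "move_arm", "arguments": {
  "motion": [
    [0,0,-2,0,0,0],
    [0,0,0,0,0,0],
    [0,0,0,0,0,0],
    [0,0,0,0,0,0],
    [0,0,0,0,0,0],
    [0,0,0,0,0,0],
    [0,0,0,0,0,0],
    [0,0,0,0,0,0]
  ]
}}

```text
clock: 23.35
position: [646.6, -37.9, 360.0]
ee_rot: [-2.221, -2.222, 0.0]
contact_force: [-0.1, 0.5, 0.4]
opening: 61.9
gripper_force: 0.0
```

```bash
python3 -c "
from plant import env
print(env.job_done())"
```

```text
the job is handed in; nothing more can be done
None
```

I sent the ferrule and then the hoop down the chute; the last camera check showed each lying in its own tray, and I handed the job in at about 23 s (it returned no verdict), with the fingertips measured about 29 mm shorter than the stated `env.tip_extent` and allowed for.

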